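Shut the wiring box and lock its lid with the quarter-turn cover lock

ROBOT

A 6-joint arm with a two-finger parallel gripper is mounted at the origin on the work surface. World frame = base frame: x ahead of the robot, y to its left, z up, the work surface at z = 0. Lengths are in m, angles in rad, forces in N, time in s.
With the tool pointing down it reaches from about 0.275 to 0.85 m from the base axis. Payload 19 kg.
Tool frame: the origin (TCP) lies at the very end of the fingers, on their centre line; the grasp point (between the pads) lies 19 mm behind it; z points along the fingers, y is the direction in which the jaws open and shut (so a half turn about z gives the same grasp; the last joint's range is limited). The gripper opens to 85 mm and grips with 20 to 120 N. Pads are 22 mm wide; open, the fingers measure 114 mm over their backs; the gripper's body (76 mm by 85 mm) begins 54 mm behind the grasp point. The pads swing forward as they close: fully open they stand 13 mm farther back than shut.
Start: joints at [0.97, 0.15, 1.437, -0, 1.554, -0.134], TCP at [0.259, 0.513, 0.231] pointing down, gripper open.
Joint ranges: [-2.8, 2.8], [-0.68, 2.1], [0.12, 2.68], [-1.39, 4.53], [0.16, 2.79], [-2.81, 2.81]. Speed limits (rad/s): [1.89, 1.89, 2.22, 3.01, 3.01, 3.01].

INTERFACE

Orientations are given as a rotation vector (axis times angle).
In Python, from station import monitor, viewer, job, regions_of, place_of gives the robot as it stands.
- The arm moves only by the tool apply_moves, never from a script. Its argument "deltas" is text: rows parted by semicolons, each of 4 numbers parted by spaces: the shift along the world's x, y, z in m, then the turn about the world's z in rad. In form: dx dy dz yaw; .... A call has exactly 10 rows; each row shifts and turns the commanded pose from where the row before left it; what a row does not reach is not made up. A row lasts 1/10 s, in which the tool goes at most 50 mm and 8.59 degrees, less where a joint would pass 70% of its speed; a pose out of reach is approached as far as the arm can. A call is refused whole if a number of a shift passes 0.05 or a number of a turn 0.15, either way. A call with a gripper value outside its range is refused whole. "fingers" is the closure, from -1 (fully open) to 1 (shut), set as the call begins (left out, the last holds). The fingers move at their own pace and stop on an object; "force" is the grip in N (left out, the last holds). Time passes only in rows, so rows that do not move let the fingers close, or fill a call up. It gives the time, the measured TCP pose, the force and the opening at its end, in the units of the state.
- monitor.sense(): the state, without advancing time (a new reading comes with each control period).
- viewer.grab_frame(name): name is "scene" or "side" or "wrist"; returns a dict with "image" (400x640x3 uint8, red, green, blue), "z_map" (400x640 float32, m along the optical axis (not along the pixel's ray), 0 where there is no reading), "K" (3x3 intrinsics, pixels), "R" (3x3) and "t" (3): a world point X has camera coordinates R X + t. Camera axes: x right, y down, z forward; pixel columns grow to the right and rows downward; lengths in m; the calibration is good to about 2 mm. A picture is of the moment at which its call begins.
- job.sign_off(): hands the job in, once; it reports no verdict.
Trained networks look in the newest picture that a camera, given by its name, has taken for a name from the list of things; names that differ only in an ending like _2 or _b are one class to them, and where a whole thing is asked for, a point or a joint stands for the part that bears it (a point fixed in the world has none). Each returns a list of dicts, best first, with "p" (0 to 1); they miss things now and then, are a little off and sometimes report something else, mostly with a low value. They report only what shows in the picture. A call takes as long as a camera call. They do not tell look-alikes from the thing itself.
- regions_of(camera, label): "pixels" (400x640 bool, what is visible of it).
- place_of(camera, label): "at" ([x, y, z] in m, in world coordinates, good to about 4 mm: a listed point, or the origin of a listed thing).
The state is a dict: "clock": time; "joint_pos": joint angles; "joint_velocities": joint speeds; "tau": joint torques, N m; "tool_pos": TCP position; "ee_rot": TCP orientation; "contact_force": force on the tool from outside, world axes, zero at the start; "moment": the same for the moment, N m; "grip_width": finger opening in m.
Only numpy, scipy, OpenCV 4.12 (cv2) and the standard library are available. Lean on these libraries where they do the work, as an engineer would, in place of code of your own. Each camera call takes 0.05 s, during which the arm holds its last target. There are 200 camera calls.

TASK

Shut the lid of the grey wiring box, then take the loose wing-handled cover lock out of the wooden block and lock the lid with it: pass its cross-pin down through the opening in the lid and through the slot of the keeper plate underneath, press against its spring, turn it a quarter turn clockwise and let it rise, so that the pin sits caught under the keeper and holds the lid when you let go. The keeper is not quite centred, so feel for its slot gently and force nothing. Leave the other things on the bench where they are.

Things in the scene. Friction and masses are not known exactly. Their poses are not given: they have to be found in the camera images.
- box: Grey plastic wiring box fixed to the bench, open on top, 200 (its x) x 260 (its y) x 85 mm high, with a power supply inside. Origin: centre of its underside; z up; its front (away from the hinge, towards the robot) looks to its -x. It stands anywhere about the bench, turned up to 0.3 rad either way
- lid (a joint): Hinge of the box's flat lid (5 mm thick, 204 x 264 mm, hinged along the box's far top edge, box x = +100 mm, z = 85 mm). 0 = shut, grows as it opens, rad; starts about half open (0.6 to 1.0) and a stiff hinge keeps it where it is left; about 3 N down at the free edge shuts it
- lid_edge (a point): Middle of the lid's free front edge, on its upper face, 200 mm from the hinge line
- lid_hinge (a point): Middle of the hinge line, at the lid's underside (box x = +100 mm, y = 0, z = 85 mm)
- box_slot (a point): Point fixed to the box, axes as the box's (box x = -60 mm, y = 0, z = 90 mm): where the centre of the lid's oblong opening lies, level with the lid's upper face, when the lid is shut. The opening is roomy: 31 mm along x, 29 mm along y
- keeper_top (a point): Point fixed to the box, 6 mm below box_slot, level with the upper face of the steel keeper plate (50 x 48 x 5 mm) in the box. The keeper's slot for the cross-pin runs along x: 29 mm long, 9 mm wide, 12 mm square at its middle for the stem. In x it is centred here, but along y the keeper was screwed down anywhere within 8 mm either side: that offset is not measured
- keeper_under (a point): Point 5 mm lower, level with the keeper's underside. Down there, 2.5 mm catch ribs and 10 mm end stops make a groove 10.5 mm wide along y. The pin turns clockwise only (seen from above), its top over 2.5 mm below this level to pass the ribs, until it meets the stops, 90 to 100 degrees round; let up, it rises into the groove
- block: Plywood fixings block fixed to the bench, 150 (its x) x 64 x 30 mm, origin at the centre of its underside. The cover lock stands in its middle slot, a bolt in a hole 52 mm to either side
- lock_grip (a point): Centre of the black wing handle of the steel cover lock (loose, about 90 g, upright, z up): wing 32 mm along x, 12 mm thick along y, 40 mm tall. Wing and cross-pin both lie along x. Below: stem 10 mm thick with tapered tip, spring cup, and at the foot the cross-pin, a bar 7 mm thick and 26 mm long, its top 49 mm and its underside 56 mm below this point
- lock_cup (a point): Centre of the underside of the lock's spring cup, 44 mm across, 6 mm thick, 41 mm below lock_grip at rest. It slides up the stem by up to 10 mm: 2.4 N to begin, 1.2 N more per mm, then solid. With it on the shut lid the pin clears the ribs at 6 to 9.5 mm of travel (10 to 13 N); risen into the groove, 3 mm stay pressed. In the block it rests on the block's top
- lock_pin (a point): Centre of the cover lock's cross-pin, on the stem's axis, 52.5 mm below lock_grip; x along the pin
- tape: Roll of brown packing tape, 104 mm across, 48 mm high; bystander
- driver: Screwdriver lying on the bench; bystander
- screwjar: Clear jar of 64 mm diameter, 75 mm high, white cap; bystander
- carton: Small cardboard carton, 130 x 100 x 70 mm; bystander
- scanner: Hand-held barcode scanner lying flat, about 175 mm long; bystander
- mug: White mug, 80 mm across, 95 mm high; bystander
- bolt1: Steel bolt standing in the block, 20 mm head whose top is 37 mm above the bench; bystander
- bolt2: Second steel bolt like it, at the other end of the block; bystander
Things that resemble listed ones, but are neither listed nor needed, are in the scene too. What is shaped like the part that bears lock_grip but orange or red is not meant.

How it is judged:
On the way, in this order (a step that is already met when the one before it is completed fails the run):
1. the lid is shut (value of joint lid below 0.03 rad), for 0.2 s.
2. the cross-pin has passed down through the lid and right through the keeper's slot, still lying along the slot, the lid shut (value of joint lid below 0.03 rad and z of lock_pin in the frame of box_slot between -0.03 and -0.0155 m and horizontal distance between lock_pin and box_slot below 0.012 m and angle between the x axis of lock_pin and the x axis of box_slot, either way round below 0.4 rad), for 0.05 s.
3. the cross-pin has been turned a quarter turn under the keeper (z of lock_pin in the frame of box_slot below -0.0135 m and horizontal distance between lock_pin and box_slot below 0.012 m and angle between the x axis of lock_pin and the y axis of box_slot, either way round below 0.25 rad), for 0.05 s.
At the end, for the whole second after the job is handed in: Lid shut (0.02 rad); lock upright (0.12 rad), its pin across the slot (within 0.25 rad of the box's y), risen into the groove under the keeper (pin centre 13.5 to 15.8 mm below the lid's upper face), within 12 mm of the opening's centre, released, at rest (all of step 3 and value of joint lid below 0.02 rad and z of lock_pin in the frame of box_slot above -0.0158 m and angle between lock_pin's own z axis and vertical below 0.12 rad and linear speed of lock below 0.02 m/s); the robot touches nothing.
It fails at once if the cover lock is forced: more than 35 N between it and the box, lid or keeper (contact force between lock and box above 35 N).
It fails at once if a bystander is shifted by more than 30 mm (distance of any of tape, driver, screwjar, carton, scanner, mug, bolt1, bolt2 from where it was at the start of the episode above 0.03 m).
It also fails if it takes over 72 s, if anything falls off the work surface, if the arm or the gripper's body presses on something with over 40 N, if the wrist force passes 120 N, or if a joint passes its speed limit or range.

## Working session

There is one attempt and no reset: what is moved stays moved. The work goes in short steps, Python scripts to look and compute and a tool call to move; the robot and the scene stay as the last step left them, time stands still between calls to the robot, and variables do not carry over. Pictures are saved under pics/ and viewed, on a budget of 10 in all, crops included, one or two more only if the job needs it, and the job is handed in when it is done.

Besides the shell and the picture viewer there is one more tool, called after "Request:" by a JSON object that holds its "method" and its "body". apply_moves: Moves the arm, as the interface text tells. Its arguments: {"type":"object","properties":{"deltas":{"type":"string"},"fingers":{"type":"number"},"force":{"type":"number"}},"required":["deltas"]}

```bash
mkdir -p pics; cat > h.py <<'E'
import numpy as np,cv2
from station import monitor,viewer,job,regions_of,place_of
def world(f,us,vs):
    z=f["z_map"][vs,us]; ok=z>0
    p=np.linalg.inv(f["K"])@np.vstack([us,vs,np.ones(len(us))])*z
    return (f["R"].T@(p-f["t"][:,None])).T[ok]
E
python3 - <<'E'
from h import *
ims=[]
for c in ["scene","side"]:
    f=viewer.grab_frame(c); ims.append(f["image"])
    for n in ["box","box_slot","lid_edge","lid_hinge","block","lock_grip","lock_cup","bolt1","mug","tape","carton","screwjar","scanner","driver"]:
        print(c,n,[(np.round(d["at"],3).tolist(),round(d["p"],2)) for d in place_of(c,n)[:4]])
    cv2.imwrite(f"pics/{c}.png",f["image"][:,:,::-1])
cv2.imwrite("pics/a.png",cv2.resize(np.vstack(ims),(480*1,600))[:,:,::-1])
s=monitor.sense();print(s)
E
```

```text
scene box [([0.56, 0.205, 0.002], 0.94), ([0.521, -0.197, 0.008], 0.21)]
scene box_slot [([0.506, 0.189, 0.092], 0.7)]
scene lid_edge [([0.548, 0.199, 0.245], 0.64)]
scene lid_hinge [([0.664, 0.232, 0.084], 0.93), ([0.742, 0.011, -0.001], 0.31)]
scene block [([0.574, -0.189, -0.001], 0.64), ([0.504, 0.184, 0.082], 0.26)]
scene lock_grip [([0.602, -0.088, 0.053], 0.73), ([0.574, -0.196, 0.07], 0.56), ([0.522, -0.088, 0.055], 0.53), ([0.597, -0.29, 0.053], 0.44)]
scene lock_cup [([0.596, -0.289, 0.011], 0.58), ([0.605, -0.089, 0.015], 0.54), ([0.519, -0.09, 0.018], 0.49)]
scene bolt1 [([0.628, -0.183, 0.009], 0.53), ([0.522, -0.197, 0.007], 0.35), ([0.547, 0.197, 0.245], 0.19), ([0.742, 0.006, 0.002], 0.19)]
scene mug [([0.51, 0.515, 0.002], 0.88)]
scene tape [([0.449, -0.434, -0.003], 0.88)]
scene carton [([0.735, 0.013, 0.004], 0.66)]
scene screwjar [([0.617, 0.491, -0.002], 0.63)]
scene scanner [([0.56, -0.484, -0.003], 0.6)]
scene driver [([0.468, 0.417, 0.0], 0.57)]
side box [([0.563, 0.21, 0.003], 0.81)]
side box_slot [([0.508, 0.186, 0.09], 0.86)]
side lid_edge [([0.543, 0.201, 
[... 944 characters left out ...]
0.51)]
{'clock': 1.5, 'joint_pos': array([ 9.69982345e-01,  1.50511224e-01,  1.43738088e+00,  2.37307117e-05,
        1.55379613e+00, -1.34016788e-01]), 'joint_velocities': array([ 2.44811878e-04,  7.96185737e-04,  1.02439448e-04,  1.21018869e-05,
       -5.00431133e-04,  4.60219218e-04]), 'tau': array([ 4.13546486e-04, -7.12787533e+01, -5.71057606e+01, -7.01556701e-05,
        1.40326101e-03,  2.29471704e-05]), 'tool_pos': array([0.25877458, 0.51345708, 0.2312697 ]), 'ee_rot': array([-7.26591756e-01, -3.05635632e+00,  1.26717463e-04]), 'contact_force': array([ 0.14684362, -0.49426207, -1.14107858]), 'moment': array([ 0.00328249,  0.03864622, -0.01005363]), 'grip_width': 0.08552832259947565}
```

View pics/scene.png

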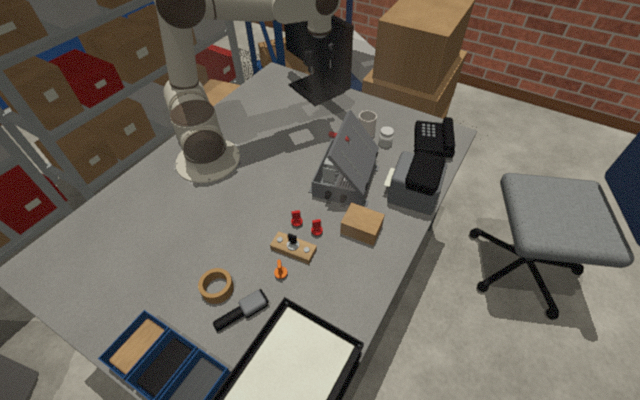

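View pics/side.png

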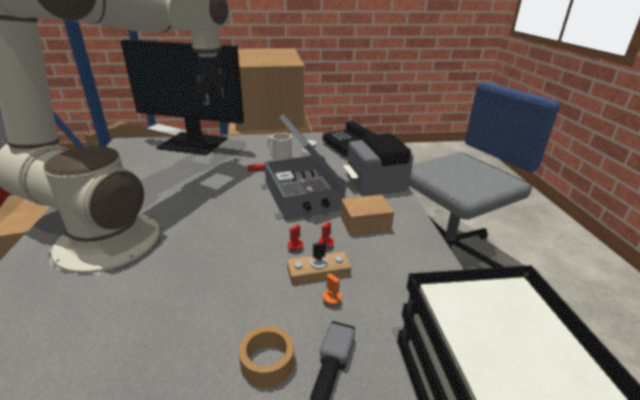

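The scene picture shows the lid half open at about (345,160). The real black-winged lock is in the block at (291,241), with red and orange look-alikes at (297,217), (317,226) and (281,270). The networks put the slot at about (0.507, 0.188) with box yaw about 0.26, and the lock at (0.575, -0.194, 0.07) with yaw about 0.15. First I'll shut the lid with closed fingers, pressing beside the opening.

Request:
{"method": "apply_moves", "body": {"deltas": "0.02 -0.02 0.03 0.073;0.026 -0.028 0.03 0.073;0.026 -0.028 0.03 0.073;0.026 -0.028 0 0.073;0.026 -0.028 0 0.073;0.026 -0.028 0 0.073;0.026 -0.028 0 0.073;0.026 -0.028 0 0.073;0.026 -0.028 0 0.073;0.026 -0.028 0 0.073", "fingers": 1, "force": 20}}

```text
clock: 2.5
tool_pos: [0.5137, 0.2401, 0.3214]
ee_rot: [-0.417, 3.114, -0.0]
contact_force: [0.2, 0.2, 0.3]
grip_width: -0.0
```

Request:
{"method": "apply_moves", "body": {"deltas": "0.02 -0.03 0 0;0.02 -0.03 0 0;0.02 -0.03 0 0;0.006 -0.01 0 0;0 0 -0.015 0;0 0 -0.015 0;0 0 -0.015 0;0 0 -0.015 0;0 0 -0.01 0;0 0 0 0"}}

```text
clock: 3.5
tool_pos: [0.5782, 0.1417, 0.2496]
ee_rot: [0.413, -3.112, 0.0]
contact_force: [-0.1, 0.5, 0.4]
grip_width: -0.0001
```

Request:
{"method": "apply_moves", "body": {"deltas": "0 0 -0.028 0;-0.013 -0.0035 -0.013 0;-0.013 -0.0035 -0.013 0;-0.009 -0.0025 -0.014 0;-0.009 -0.0025 -0.014 0;-0.006 -0.0015 -0.016 0;-0.006 -0.0015 -0.016 0;-0.003 -0.001 -0.012 0;-0.003 -0.001 -0.012 0;0 0 -0.009 0"}}

```text
clock: 4.5
tool_pos: [0.5166, 0.1244, 0.1037]
ee_rot: [0.412, -3.114, 0.0]
contact_force: [-0.8, -0.9, 1.3]
grip_width: 0.0001
```

Request:
{"method": "apply_moves", "body": {"deltas": "0 0 -0.003 0;0 0 -0.003 0;0 0 -0.003 0;0 0 -0.002 0;0 0 0 0;0 0 0 0;0 0 0 0;0 0 0 0;0 0 0 0;0 0 0 0"}}

```text
clock: 5.5
tool_pos: [0.5168, 0.1245, 0.0933]
ee_rot: [-0.412, 3.114, -0.0]
contact_force: [-1.1, 0.8, -0.5]
grip_width: -0.0001
```

Request:
{"method": "apply_moves", "body": {"deltas": "0 0 -0.001 0;0 0 0 0;0 0 -0.001 0;0 0 0 0;0 0 -0.001 0;0 0 0 0;0 0 -0.001 0;0 0 0 0;0 0 0 0;0 0 0 0"}}

```text
clock: 6.5
tool_pos: [0.5168, 0.1245, 0.0899]
ee_rot: [-0.412, 3.114, -0.0]
contact_force: [-5.6, -0.6, 11.0]
grip_width: 0.0002
```

```bash
python3 - <<'E'
from h import *
for c in ["scene","side"]:
    f=viewer.grab_frame(c)
    for n in ["box","box_slot","lid_edge","lid_hinge"]:
        print(c,n,[(np.round(d["at"],3).tolist(),round(d["p"],2)) for d in place_of(c,n)[:2]])
    cv2.imwrite(f"pics/{c}2.png",f["image"][:,:,::-1])
print(monitor.sense()["contact_force"])
E
```

```text
scene box [([0.563, 0.203, 0.001], 0.71)]
scene box_slot [([0.505, 0.192, 0.09], 0.71)]
scene lid_edge [([0.469, 0.177, 0.088], 0.74), ([0.508, 0.518, 0.004], 0.35)]
scene lid_hinge [([0.664, 0.231, 0.086], 0.57)]
side box [([0.467, 0.416, 0.002], 0.67)]
side box_slot [([0.505, 0.187, 0.091], 0.8)]
side lid_edge [([0.466, 0.182, 0.092], 0.96)]
side lid_hinge [([0.662, 0.226, 0.082], 0.65)]
[-4.93597627 -0.24208677 10.29236147]
```

Lid is shut: 11 N at z 0.090, and the lid edge sits at the expected height. Lifting and moving over to the lock, fingers open.

Request:
{"method": "apply_moves", "body": {"deltas": "0 0 0.03 0;0 0 0.04 0;0 0 0.04 0;0.006 -0.03 0.03 0;0.006 -0.03 0.01 -0.02;0.006 -0.03 0 -0.02;0.006 -0.03 0 -0.02;0.006 -0.03 0 -0.02;0.006 -0.03 0 -0.02;0.006 -0.03 0 -0.02", "fingers": -1}}

```text
clock: 8.0
tool_pos: [0.5588, -0.0868, 0.2392]
ee_rot: [0.223, -3.134, 0.0]
contact_force: [0.2, -0.2, -0.0]
grip_width: 0.0854
```

Request:
{"method": "apply_moves", "body": {"deltas": "0.006 -0.03 0 0;0.006 -0.03 0 0;0.005 -0.03 0 0;0 -0.019 0 0;0 0 -0.02 0;0 0 -0.02 0;0 0 0 0;0 0 0 0;0 0 0 0;0 0 0 0"}}

```text
clock: 9.0
tool_pos: [0.5761, -0.1945, 0.2004]
ee_rot: [-0.225, 3.132, -0.001]
contact_force: [-0.4, 0.7, 0.3]
grip_width: 0.0853
```

```bash
python3 - <<'E'
from h import *
for c in ["wrist","scene","side"]:
    f=viewer.grab_frame(c)
    for n in ["lock_grip","lock_cup","bolt1","block"]:
        print(c,n,[(np.round(d["at"],4).tolist(),round(d["p"],2)) for d in place_of(c,n)[:4]])
    if c=="wrist":
        cv2.imwrite("pics/w1.png",f["image"][:,:,::-1])
        np.savez("w1.npz",**f); print(np.round(f["R"],3),-f["R"].T@f["t"])
    for r in regions_of(c,"lock_grip")[:4]:
        v,u=np.nonzero(r["pixels"]); P=world(f,u,v); print("reg",round(r["p"],2),len(u),np.round(np.median(P,0),4),np.round(np.percentile(P[:,2],[2,98]),4),f["image"][v,u].mean(0).round())
E
```

```text
wrist lock_grip [([0.5729, -0.1857, 0.0759], 0.79), ([0.6033, -0.0818, 0.0505], 0.73), ([0.5934, -0.2927, 0.0556], 0.65), ([0.521, -0.0869, 0.0611], 0.55)]
wrist lock_cup [([0.5176, -0.0911, 0.0093], 0.91), ([0.6067, -0.0847, 0.0152], 0.86), ([0.5927, -0.2911, 0.0182], 0.83), ([0.5713, -0.1889, 0.0262], 0.69)]
wrist bolt1 [([0.5201, -0.1928, 0.0094], 0.88), ([0.626, -0.1854, 0.0086], 0.51), ([0.7453, 0.011, 0.0021], 0.41)]
wrist block [([0.5779, -0.187, -0.0002], 0.8)]
[[-0.143  0.99  -0.001]
 [ 0.936  0.136  0.324]
 [ 0.32   0.046 -0.946]] [ 0.493682   -0.2060461   0.34203835]
reg 0.85 2110 [ 0.5207 -0.096   0.0352] [-0.0004  0.0758] [148.  23.  21.]
reg 0.77 1758 [ 0.5871 -0.2891  0.0209] [0.0176 0.0758] [141.  64.  23.]
reg 0.73 1594 [ 0.5999 -0.0922  0.0208] [0.0182 0.0757] [156.  27.  24.]
reg 0.67 1807 [ 0.5696 -0.1915  0.0357] [0.0333 0.0907] [86. 83. 78.]
scene lock_grip [([0.5186, -0.0908, 0.055], 0.73), ([0.6035, -0.0838, 0.0552], 0.68), ([0.5034, 0.1883, 0.0817], 0.62), ([0.5749, -0.196, 0.0685], 0.61)]
scene lock_cup [([0.6038, -0.0869, 0.0145], 0.63), ([0.5932, -0.2898, 
[... 624 characters left out ...]
.5783, -0.1932, 0.0695], 0.57), ([0.594, -0.2974, 0.0553], 0.55), ([0.52, -0.0901, 0.0602], 0.54)]
side lock_cup [([0.5941, -0.2939, 0.0116], 0.66), ([0.5738, -0.1924, 0.0302], 0.65), ([0.5234, -0.091, 0.0159], 0.65), ([0.5616, 0.206, 0.0045], 0.63)]
side bolt1 [([0.6236, -0.1877, 0.0112], 0.4), ([0.5199, -0.1965, 0.0075], 0.37), ([0.5763, -0.1926, -0.0006], 0.16)]
side block [([0.5777, -0.1899, -0.0005], 0.6)]
reg 0.82 362 [ 0.5718 -0.1958  0.0576] [0.0312 0.0926] [66. 64. 61.]
reg 0.82 219 [ 0.6055 -0.0932  0.0451] [0.0203 0.0773] [109.  41.  39.]
reg 0.8 390 [ 0.5906 -0.3009  0.0389] [0.0162 0.0775] [118.  66.  34.]
reg 0.59 317 [ 0.521  -0.0962  0.0351] [-0.0007  0.0773] [114.  48.  46.]
```

View pics/w1.png

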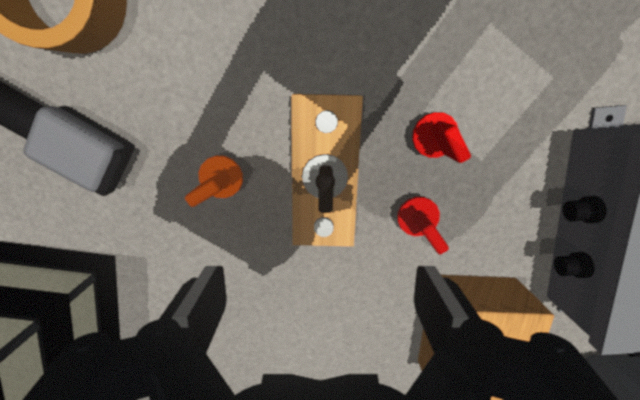

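The wrist view shows the black wing at (326,185) aligned with the block, and the white bolt heads at (326,121) and (323,228). The fingers straddle it. I'll measure the wing top from the depth map.

```bash
python3 - <<'E'
from h import *
f=np.load("w1.npz")
v,u=np.mgrid[60:280,250:400]; v,u=v.ravel(),u.ravel(); ok=f["z_map"][v,u]>0; v,u=v[ok],u[ok]
P=world(f,u,v); near=np.hypot(P[:,0]-.575,P[:,1]+.193)<.035
def rect(m,t):
    r=cv2.minAreaRect((P[m][:,:2]*1000).astype(np.float32)); print(t,m.sum(),np.round(r[0],1),np.round(r[1],1),r[2],P[m].mean(0).round(4))
rect(near&(P[:,2]>.086)&(P[:,2]<.095),"wingtop")
rect(near&(P[:,2]>.055)&(P[:,2]<.095),"wing")
rect(near&(P[:,2]>.033)&(P[:,2]<.045),"cup")
rect((P[:,2]>.026)&(P[:,2]<.032),"block")
b=[(P[:,2]>.0345)&(P[:,2]<.042)&(np.hypot(P[:,0]-x,P[:,1]-y)<.018) for x,y in[(.525,-.2),(.626,-.185)]]
for m in b: rect(m,"bolt")
E
```

```text
wingtop 555 [ 573.3 -190.1] [31.4 12. ] 7.672713279724121 [ 0.5727 -0.1903  0.0895]
wing 678 [ 573.2 -190.2] [31.6 12. ] 7.328677654266357 [ 0.5701 -0.1907  0.0862]
cup 1058 [ 572.5 -190.3] [40.9 43.1] 12.356061935424805 [ 0.5703 -0.1909  0.035 ]
block 7476 [ 574.  -190.1] [150.7  64.4] 6.984429836273193 [ 0.5658 -0.1912  0.029 ]
bolt 372 [ 522.3 -196.8] [18.7 19. ] 8.975844383239746 [ 0.5219 -0.1965  0.0361]
bolt 269 [ 625.2 -183.9] [19.1 18.1] 8.512571334838867 [ 0.6248 -0.1839  0.0359]
```

Request:
{"method": "apply_moves", "body": {"deltas": "-0.0025 0.004 -0.02 -0.015;0 0 -0.02 0;0 0 -0.02 0;0 0 -0.02 0;0 0 -0.02 0;0 0 -0.02 0;0 0 -0.015 0;0 0 -0.013 0;0 0 0 0;0 0 0 0"}}

```text
clock: 10.9
tool_pos: [0.5735, -0.1907, 0.0517]
ee_rot: [-0.201, 3.135, -0.0]
contact_force: [0.3, 0.2, -0.0]
grip_width: 0.0853
```

Request:
{"method": "apply_moves", "body": {"deltas": "0 0 0 0;0 0 0 0;0 0 0 0;0 0 0 0;0 0 0 0;0 0 0 0;0 0 0 0;0 0 0 0;0 0 0 0;0 0 0 0", "fingers": 1, "force": 60}}

```text
clock: 11.9
tool_pos: [0.5733, -0.1906, 0.0513]
ee_rot: [-0.201, 3.135, -0.0]
contact_force: [-0.4, 0.4, 1.8]
grip_width: 0.0111
```

Request:
{"method": "apply_moves", "body": {"deltas": "0 0 0.01 0;0 0 0.02 0;0 0 0.03 0;0 0 0.03 0;0 0 0.03 0;0 0 0.03 0;-0.002 0.03 0 0;-0.002 0.03 0 0;-0.002 0.03 0 0;-0.002 0.03 0 0"}}

```text
clock: 12.9
tool_pos: [0.5649, -0.0694, 0.2019]
ee_rot: [-0.201, 3.135, -0.0]
contact_force: [-0.4, -0.6, -0.4]
grip_width: 0.0112
```

Request:
{"method": "apply_moves", "body": {"deltas": "-0.002 0.03 0 0.02;-0.002 0.03 0 0.02;-0.002 0.03 0 0.02;-0.002 0.03 0 0.02;-0.002 0.03 0 0.02;-0.002 0.03 0 0.03;-0.002 0.03 0 0;-0.002 0.03 0 0;0 0.03 0 0;0 0 0 0"}}

```text
clock: 13.9
tool_pos: [0.5487, 0.2024, 0.2017]
ee_rot: [-0.409, 3.115, 0.001]
contact_force: [0.0, -0.0, -1.4]
grip_width: 0.0112
```

```bash
python3 - <<'E'
from h import *
f=viewer.grab_frame("wrist"); np.savez("w2.npz",**f)
for n in ["lock_grip","lock_pin","lock_cup","box_slot","lid_edge","lid_hinge","keeper_top"]:
    print(n,[(np.round(d["at"],4).tolist(),round(d["p"],2)) for d in place_of("wrist",n)[:3]])
P=np.array([[.506,.188,.085]]); q=f["K"]@(f["R"]@P.T+f["t"][:,None]); q=(q[:2]/q[2]).ravel(); print(q)
x,y=[int(np.clip(a,60,b)) for a,b in zip(q,(580,340))]
cr=f["image"][y-60:y+60,x-60:x+60]
im=np.hstack([cv2.resize(f["image"],(480,300)),cv2.resize(cr,(300,300),interpolation=cv2.INTER_CUBIC)]);cv2.imwrite("pics/w2.png",im[:,:,::-1])
print(monitor.sense()["contact_force"],monitor.sense()["tool_pos"],monitor.sense()["grip_width"])
E
```

```text
lock_grip [([0.5482, 0.2037, 0.2232], 0.98)]
lock_pin [([0.5192, -0.0872, 0.005], 0.84), ([0.5495, 0.2044, 0.1711], 0.58)]
lock_cup [([0.6052, -0.0823, 0.013], 0.96), ([0.5204, -0.0926, 0.0096], 0.76), ([0.5489, 0.2042, 0.1787], 0.67)]
box_slot [([0.5071, 0.1911, 0.0918], 0.86), ([0.507, 0.1899, 0.0785], 0.58)]
lid_edge [([0.4668, 0.1791, 0.0916], 0.71)]
lid_hinge []
keeper_top [([0.5085, 0.191, 0.0835], 0.84)]
[315.51508388 139.33328087]
[ 0.10858493 -0.26820548 -0.53930409] [0.54937805 0.19872438 0.20141515] 0.011049867537672384
```

View pics/w2.png

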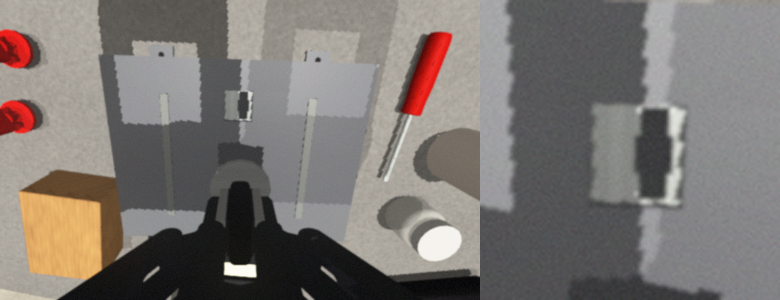

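The lid is shut flat. The opening is around pixel (318,141), and the keeper slot shows dark at about (325,140), so it is offset to +y. I'll measure both from the depth map and the image.

```bash
cat > m.py <<'E'
from h import *
import sys
f=np.load(sys.argv[1])
v,u=np.mgrid[0:280,100:540]; v,u=v.ravel(),u.ravel(); ok=f["z_map"][v,u]>0; v,u=v[ok],u[ok]
P=world(f,u,v)
lid=(P[:,2]>.086)&(P[:,2]<.094)
r=cv2.minAreaRect((P[lid][:,:2]*1000).astype(np.float32));print("lid",lid.sum(),P[lid].mean(0).round(4),np.round(r[0],1),np.round(r[1],1),r[2])
near=np.hypot(P[:,0]-.507,P[:,1]-.19)<.025
print(np.histogram(P[near][:,2],bins=np.arange(0,.1,.005)))
print("z lid near",np.median(P[near&lid][:,2]))
# slot by darkness and by depth, rays cut at a plane
def cut(u,v,z):
    d=f["R"].T@np.linalg.inv(f["K"])@np.vstack([u,v,np.ones(len(u))]); c=-f["R"].T@f["t"]
    return (c[:,None]+d*(z-c[2])/d[2]).T
g=f["image"].astype(int).mean(2)[v,u]
yaw=float(sys.argv[2])
for nm,m,z in [("opening depth",near&(P[:,2]<.0875),.09),("slot depth",near&(P[:,2]<.077),.084),("slot dark",near&(g<70),.084)]:
    if m.sum()<10: print(nm,m.sum());continue
    Q=cut(u[m],v[m],z); r=cv2.minAreaRect((Q[:,:2]*1000).astype(np.float32))
    B=Q[:,:2]@np.array([[np.cos(yaw),-np.sin(yaw)],[np.sin(yaw),np.cos(yaw)]])
    c=(np.percentile(B,1,0)+np.percentile(B,99,0))/2; e=np.ptp(B,0)
    print(nm,m.sum(),Q.mean(0).round(4),np.round(r[0],1),np.round(r[1],1),round(r[2],1),"box axes c",c.round(4),"ext",e.round(4),"px",u[m].mean().round(),v[m].mean().round())
E
python3 m.py w2.npz 0.26
python3 - <<'E'
from h import *
f=np.load("w2.npz")
print(f["image"].mean(2)[128:160:5,295:345].astype(int))
print((f["z_map"][140,295:345]*1000).astype(int))
E
```

```text
lid 61943 [0.5319 0.1931 0.0891] [545.7 198.6] [170.6 271.2] 13.135278701782227
(array([ 378,   31,    0,    0,    0,    0,    0,    0,    0,    0,    0,
          0,    0,    0,    0,   12, 1004, 1745,  157]), array([0.   , 0.005, 0.01 , 0.015, 0.02 , 0.025, 0.03 , 0.035, 0.04 ,
       0.045, 0.05 , 0.055, 0.06 , 0.065, 0.07 , 0.075, 0.08 , 0.085,
       0.09 , 0.095]))
z lid near 0.08904631452530205
opening depth 1488 [0.5056 0.1891 0.09  ] [504.6 187.7] [43.  40.6] 10.8 box axes c [0.5381 0.0529] ext [0.0437 0.0406] px 317.0 140.0
slot depth 409 [0.5032 0.1939 0.084 ] [503.2 194.1] [23.9 10.9] 15.0 box axes c [0.5362 0.0582] ext [0.0239 0.0109] px 324.0 138.0
slot dark 320 [0.5045 0.194  0.084 ] [530.5 191.5] [75.8 22.4] 7.3 box axes c [0.5402 0.0539] ext [0.0745 0.0244] px 323.0 139.0
[[ 83  81  83  87  87  99 119 132 131 138 130 134 138 136 139 144 144 136
  138 134 135 136 137 124  94  67  61  62  58  60  61  59  55  60  78 141
  195 215 218 209 172 133 116 133 141 140 138 141 141 137]
 [ 85  83  86  84 100 125 134 133 127 129 132 134 132 142 138 137 142 138
  133 134 134 121 1
[... 653 characters left out ...]
59  58  57  66  94 132
  162 193 208 198 154 125 127 133 139 142 137 131 134 136]
 [ 80  83  83  80  95 114 128 127 128 131 126 130 135 133 137 134 136 134
  130 132 130 137 132 109  85  59  58  59  55  61  59  60  57  81 142 190
  209 206 184 141 108 115 133 138 134 134 132 137 133 134]
 [ 85  84  83  83  93 103 116 116 118 120 122 129 132 134 134 131 126 122
  123 127 127 131 131 127 132 141 142 130 110 106 102 110 128 149 187 208
  202 178 149 122 114 121 132 136 136 136 135 133 136 135]]
[254 252 251 253 258 259 258   0 258 259 260 259 257 259 259 257 259 259
 259 259 260 258 338 337 337 336 337 339 338 336 337 337 336 337 337 337
 338 260 258 257 259 256 253 252 253 253 251 253 252 252]
```

```bash
cat > s.py <<'E'
from h import *
def meas(yaw=.25,verbose=True):
    F=[viewer.grab_frame("wrist") for _ in range(4)]; f=F[-1]
    R,t,K=f["R"],f["t"],f["K"]; Z=np.median([a["z_map"] for a in F],0); f=dict(f,z_map=Z)
    g=np.mean([a["image"].mean(2) for a in F],0)
    v,u=np.mgrid[0:400,0:640]; v,u=v.ravel(),u.ravel(); ok=Z[v,u]>0; v,u=v[ok],u[ok]; P=world(f,u,v)
    s=monitor.sense(); print("tcp",s["tool_pos"].round(4),s["ee_rot"].round(3))
    # lid front edge & yaw
    lid=(P[:,2]>.084)&(P[:,2]<.094)&(v<260); L=P[lid]
    print("lid z",np.median(L[:,2]).round(4))
    M=np.zeros((400,640),np.uint8); M[v[lid],u[lid]]=255; M=cv2.morphologyEx(M,cv2.MORPH_OPEN,np.ones((5,5)))
    def cut(u,v,z):
        d=R.T@np.linalg.inv(K)@np.vstack([u,v,np.ones(len(u))]); c=-R.T@t
        return (c[:,None]+d*(z-c[2])/d[2]).T
    cols=[c for c in range(640) if 100<M[:,c].sum()/255]
    top=np.array([[c,np.nonzero(M[:,c])[0][0]-.5] for c in cols if np.nonzero(M[:,c])[0][0]>5])
    T=cut(top[:,0],top[:,1],.09)[:,:2]
    for side in (0,1):
        pts=[]
        for r in range(110,230):
            n=np.nonzero(M[r])[0]
            if len(n)>100:
                c=n[0]-.5 if side==0 else n[-1]+.5
                if 3<c<636: pts.append([c,r])
        pts=np.array(pts)
        if len(pts)>30:
            S=cut(pts[:,0],pts[:,1],.09)[:,:2].astype(np.float32); l=cv2.fitLine(S,cv2.DIST_HUBER,0,.001,.001).ravel(); print("side",side,"yaw",np.arctan(l[1]/l[0]).round(4),l[2:].round(4))
    l=cv2.fitLine(T.astype(np.float32),cv2.DIST_HUBER,0,.001,.001).ravel(); print("front yaw",(-np.arctan(l[0]/l[1])).round(4),l[2:].round(4),len(T))
    # slot: deep pixels near
    n=np.hypot(P[:,0]-.507,P[:,1]-.19)<.03
    for nm,m,z in [("slot",(np.abs(cut(u,v,.084)[:,:2]-[.5065,.191]).max(1)<.02)&(P[:,2]<.06),.084)]:
        Q=cut(u[m],v[m],z); r=cv2.minAreaRect((Q[:,:2]*1000).astype(np.float32)); print(nm,m.sum(),Q.mean(0).round(4),np.round(r[0],1),np.round(r[1],1),round(r[2],1))
    Q=cut(u,v,.09); 
    D=np.zeros((400,640),np.uint8); m=(np.abs(Q[:,:2]-[.5065,.190]).max(1)<.03)&(P[:,2]<.0865); D[v[m],u[m]]=255; D=cv2.morphologyEx(cv2.morphologyEx(D,cv2.MORPH_CLOSE,np.ones((3,3))),cv2.MORPH_OPEN,np.ones((7,7)))
    vv,uu=np.nonzero(D)
    if len(uu): 
        q=cut(uu,vv,.09); r=cv2.minAreaRect((q[:,:2]*1000).astype(np.float32)); print("opening",len(uu),q.mean(0).round(4),np.round(r[0],1),np.round(r[1],1),round(r[2],1))
    w=(np.hypot(P[:,0]-s["tool_pos"][0],P[:,1]-s["tool_pos"][1])<.03)&(P[:,2]>s["tool_pos"][2]+.02)&(P[:,2]<s["tool_pos"][2]+.05)
    print("wing",w.sum()); 
    if w.sum(): 
        zz=P[w][:,2]; h=np.histogram(zz,10); print(h[0],h[1].round(3))
        m=np.nonzero(w)[0][zz>s["tool_pos"][2]+.035]; 
        if len(m): r=cv2.minAreaRect((P[m][:,:2]*1000).astype(np.float32)); print(np.round(r[0],1),np.round(r[1],1),r[2])
    return f,g
if __name__=="__main__":
    f,g=meas(); np.savez("w3.npz",**f)
E
python3 s.py
```

```text
tcp [0.5493 0.1992 0.2013] [-0.404  3.116 -0.   ]
lid z 0.089
side 0 yaw 0.2291 [0.569  0.0662]
side 1 yaw 0.228 [0.494  0.3247]
front yaw 0.229 [0.4633 0.177 ] 305
slot 467 [0.5043 0.1943 0.084 ] [504.4 194.5] [27.  11.6] 14.8
opening 1525 [0.5059 0.1893 0.09  ] [506.1 189.6] [30.3 28.5] 13.8
wing 6920
[ 321  360  374  370  282 1354 1640  554  904  761] [0.221 0.224 0.227 0.23  0.233 0.236 0.239 0.242 0.245 0.248 0.251]
[549.4 199.6] [31.5 55.2] 17.11735725402832
```

Box yaw is 0.229 (three lid edges agree). The slot is offset +5.1 mm in y, so the insertion target is (0.5047, 0.1944). By my numbers the pin meets the keeper at TCP z ≈ 0.120 and the cup meets the lid at ≈ 0.111.

Request:
{"method": "apply_moves", "body": {"deltas": "-0.015 -0.002 0 -0.029;-0.015 -0.002 -0.01 0;-0.0145 -0.001 -0.01 0;0 0 -0.01 0;0 0 -0.01 0;0 0 -0.01 0;0 0 0 0;0 0 0 0;0 0 0 0;0 0 0 0"}}

```text
clock: 15.5
tool_pos: [0.505, 0.1945, 0.1516]
ee_rot: [-0.359, 3.12, -0.0]
contact_force: [0.0, 0.6, -0.4]
grip_width: 0.0112
```

```bash
python3 - <<'E'
from h import *
s=monitor.sense(); print(s["tool_pos"].round(4),s["ee_rot"].round(4),s["contact_force"].round(2))
f=viewer.grab_frame("wrist"); g=viewer.grab_frame("scene")
im=np.hstack([cv2.resize(f["image"],(640,400)),]);cv2.imwrite("pics/w4.png",im[:,:,::-1])
E
```

```text
[0.505  0.1945 0.1516] [-3.5920e-01  3.1204e+00 -1.0000e-04] [ 0.04  0.57 -0.38]
```

View pics/w4.png

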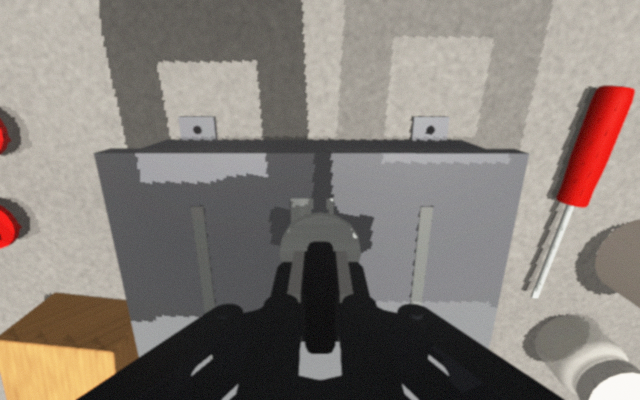

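The held lock is upright with its wing at column 320. The visible end of the keeper slot, at about (320,203), lines up with it. Descending gently.

Request:
{"method": "apply_moves", "body": {"deltas": "0 0 -0.01 0;0 0 -0.01 0;0 0 -0.005 0;0 0 -0.003 0;0 0 -0.0005 0;0 0 -0.0005 0;0 0 0 0;0 0 0 0;0 0 0 0;0 0 0 0"}}

```text
clock: 16.6
tool_pos: [0.5048, 0.1945, 0.1224]
ee_rot: [-0.359, 3.121, -0.0]
contact_force: [-0.2, -0.1, -1.2]
grip_width: 0.0113
```

Request:
{"method": "apply_moves", "body": {"deltas": "0 0 -0.001 0;0 0 0 0;0 0 -0.001 0;0 0 0 0;0 0 -0.001 0;0 0 0 0;0 0 -0.0005 0;0 0 0 0;0 0 0 0;0 0 0 0"}}

```text
clock: 17.6
tool_pos: [0.5048, 0.1944, 0.1188]
ee_rot: [-0.359, 3.121, -0.0]
contact_force: [-0.5, 0.4, -1.0]
grip_width: 0.0116
```

Request:
{"method": "apply_moves", "body": {"deltas": "0 0 -0.0005 0;0 0 0 0;0 0 -0.0005 0;0 0 0 0;0 0 -0.0005 0;0 0 0 0;0 0 -0.0005 0;0 0 0 0;0 0 0 0;0 0 0 0"}}

```text
clock: 18.6
tool_pos: [0.5048, 0.1944, 0.1168]
ee_rot: [-0.359, 3.121, -0.0]
contact_force: [0.5, 0.7, -0.8]
grip_width: 0.0113
```

Request:
{"method": "apply_moves", "body": {"deltas": "0 0 -0.001 0;0 0 0 0;0 0 -0.001 0;0 0 0 0;0 0 -0.001 0;0 0 0 0;0 0 -0.001 0;0 0 0 0;0 0 0 0;0 0 0 0"}}

```text
clock: 19.6
tool_pos: [0.5048, 0.1944, 0.1128]
ee_rot: [-0.359, 3.121, -0.0]
contact_force: [1.1, 0.1, -0.9]
grip_width: 0.0114
```

The pin slid into the slot with no resistance. Next I'll press against the spring.

Request:
{"method": "apply_moves", "body": {"deltas": "0 0 -0.001 0;0 0 0 0;0 0 -0.001 0;0 0 0 0;0 0 -0.001 0;0 0 0 0;0 0 -0.001 0;0 0 0 0;0 0 0 0;0 0 0 0"}}

```text
clock: 20.6
tool_pos: [0.5048, 0.1945, 0.1088]
ee_rot: [-0.359, 3.121, -0.0]
contact_force: [-2.0, -0.7, 4.5]
grip_width: 0.0112
```

Request:
{"method": "apply_moves", "body": {"deltas": "0 0 -0.001 0;0 0 0 0;0 0 -0.001 0;0 0 0 0;0 0 -0.001 0;0 0 0 0;0 0 0 0;0 0 0 0;0 0 0 0;0 0 0 0"}}

```text
clock: 21.6
tool_pos: [0.5048, 0.1945, 0.1061]
ee_rot: [-0.359, 3.121, -0.0]
contact_force: [-1.9, -1.5, 8.3]
grip_width: 0.0112
```

Request:
{"method": "apply_moves", "body": {"deltas": "0 0 -0.001 0;0 0 0 0;0 0 -0.001 0;0 0 0 0;0 0 -0.0005 0;0 0 0 0;0 0 0 0;0 0 0 0;0 0 0 0;0 0 0 0"}}

```text
clock: 22.6
tool_pos: [0.5048, 0.1945, 0.1037]
ee_rot: [-0.359, 3.121, -0.0]
contact_force: [-4.1, -2.0, 11.7]
grip_width: 0.0112
```

Request:
{"method": "apply_moves", "body": {"deltas": "0 0 0 -0.05;0 0 0 -0.05;0 0 0 -0.05;0 0 0 -0.05;0 0 0 -0.05;0 0 0 -0.05;0 0 0 -0.05;0 0 0 -0.05;0 0 0 0;0 0 0 0"}}

```text
clock: 23.6
tool_pos: [0.5054, 0.1946, 0.104]
ee_rot: [0.268, 3.128, 0.001]
contact_force: [-0.4, 1.0, 11.5]
grip_width: 0.0114
```

```bash
python3 - <<'E'
from h import *
s=monitor.sense(); print(s["tool_pos"].round(4),s["ee_rot"].round(4),s["contact_force"].round(2),s["moment"].round(3))
E
```

```text
[0.5054 0.1946 0.104 ] [2.6810e-01 3.1285e+00 8.0000e-04] [-0.39  0.98 11.47] [ 0.023  0.122 -0.019]
```

Request:
{"method": "apply_moves", "body": {"deltas": "0 0 -0.0003 -0.07;0 0 0 -0.07;0 0 0 -0.07;0 0 0 -0.07;0 0 0 -0.07;0 0 0 -0.07;0 0 0 -0.07;0 0 0 -0.07;0 0 0 -0.07;0 0 0 -0.07"}}

```text
clock: 24.6
tool_pos: [0.5054, 0.1946, 0.1037]
ee_rot: [1.328, 2.845, 0.002]
contact_force: [-0.1, 0.4, 10.6]
grip_width: 0.0111
```

Request:
{"method": "apply_moves", "body": {"deltas": "0 0 0 -0.07;0 0 0 -0.07;0 0 0 -0.07;0 0 0 -0.07;0 0 0 -0.07;0 0 0 -0.06;0 0 0 -0.03;0 0 0 -0.03;0 0 0 0;0 0 0 0"}}

```text
clock: 25.6
tool_pos: [0.5054, 0.1946, 0.1037]
ee_rot: [1.951, 2.461, 0.002]
contact_force: [-0.1, 0.2, 11.0]
grip_width: 0.0113
```

```bash
python3 - <<'E'
from h import *
s=monitor.sense(); print(s["tool_pos"].round(4),s["ee_rot"].round(4),s["contact_force"].round(2),s["moment"].round(3),s["joint_pos"].round(2))
E
```

```text
[0.5054 0.1946 0.1037] [1.9514e+00 2.4608e+00 2.2000e-03] [-0.09  0.19 10.96] [0.021 0.097 0.02 ] [ 0.23  0.16  1.69  0.    1.29 -0.  ]
```

Quarter turn done: tool y is 0.230 against a target of 0.229, with 11 N down. Letting it rise.

Request:
{"method": "apply_moves", "body": {"deltas": "0 0 0.001 0;0 0 0 0;0 0 0.001 0;0 0 0 0;0 0 0.001 0;0 0 0 0;0 0 0.001 0;0 0 0 0;0 0 0 0;0 0 0 0"}}

```text
clock: 26.6
tool_pos: [0.5054, 0.1946, 0.1074]
ee_rot: [1.951, 2.461, 0.002]
contact_force: [1.7, 0.9, 7.7]
grip_width: 0.0113
```

Request:
{"method": "apply_moves", "body": {"deltas": "0 0 0.0005 0;0 0 0 0;0 0 0.0003 0;0 0 0 0;0 0 0 0;0 0 0 0;0 0 0 0;0 0 0 0;0 0 0 0;0 0 0 0"}}

```text
clock: 27.6
tool_pos: [0.5053, 0.1946, 0.1082]
ee_rot: [1.951, 2.461, 0.002]
contact_force: [1.9, 1.4, 5.5]
grip_width: 0.0116
```

Request:
{"method": "apply_moves", "body": {"deltas": "0 0 0.0003 0;0 0 0 0;0 0 0.0003 0;0 0 0 0;0 0 0.0002 0;0 0 0 0;0 0 0 0;0 0 0 0;0 0 0 0;0 0 0 0"}}

```text
clock: 28.6
tool_pos: [0.5052, 0.1946, 0.1086]
ee_rot: [1.952, 2.461, 0.001]
contact_force: [6.2, 1.5, 0.5]
grip_width: 0.0118
```

The downward force fell from 5.5 N to 0.5 N over 0.4 mm, so the pin is caught under the keeper. Releasing and retreating.

Request:
{"method": "apply_moves", "body": {"deltas": "0 0 0 0;0 0 0 0;0 0 0 0;0 0 0 0;0 0 0 0;0 0 0 0;0 0 0 0;0 0 0 0;0 0 0 0;0 0 0 0", "fingers": -1}}

```text
clock: 29.6
tool_pos: [0.5048, 0.1944, 0.1086]
ee_rot: [-1.952, -2.462, 0.0]
contact_force: [-0.5, 0.6, 0.7]
grip_width: 0.0854
```

Request:
{"method": "apply_moves", "body": {"deltas": "0 0 0.01 0;0 0 0.02 0;0 0 0.02 0;0 0 0.02 0;0 0 0.02 0;0 0 0.02 0;0 0 0.02 0;0 0 0.01 0;0 0 0 0;0 0 0 0"}}

```text
clock: 30.6
tool_pos: [0.5046, 0.1944, 0.248]
ee_rot: [-1.952, -2.461, 0.001]
contact_force: [-0.5, 1.0, -0.1]
grip_width: 0.0858
```

```bash
python3 - <<'E'
from h import *
f=viewer.grab_frame("wrist"); cv2.imwrite("pics/w5.png",f["image"][:,:,::-1])
s=monitor.sense(); print(s["tool_pos"].round(4),s["contact_force"].round(2),s["grip_width"])
for c in ["wrist","side","scene"]:
    if c!="wrist": viewer.grab_frame(c)
    for n in ["lock_grip","lid_edge"]: print(c,n,[(np.round(d["at"],4).tolist(),round(d["p"],2)) for d in place_of(c,n)[:4]])
v,u=np.mgrid[0:400,0:640]; v,u=v.ravel(),u.ravel(); ok=f["z_map"][v,u]>0; P=world(f,u[ok],v[ok])
n=np.hypot(P[:,0]-.505,P[:,1]-.1945)<.03
for lo,hi in [(.140,.155),(.093,.104)]:
    m=n&(P[:,2]>lo)&(P[:,2]<hi)
    r=cv2.minAreaRect((P[m][:,:2]*1000).astype(np.float32)); print(m.sum(),np.median(P[m],0).round(4),np.round(r[0],1),np.round(r[1],1),r[2])
print("lid z",np.median(P[(P[:,2]>.083)&(P[:,2]<.093)],0))
E
```

```text
[0.5045 0.1944 0.2476] [ 0.13  0.03 -0.19] 0.08547535128739202
wrist lock_grip [([0.5043, 0.1977, 0.1287], 0.93), ([0.525, -0.089, 0.0606], 0.59)]
wrist lid_edge [([0.4687, 0.1783, 0.0889], 0.95)]
side lock_grip [([0.5101, 0.1913, 0.1272], 0.68), ([0.5182, -0.0889, 0.0572], 0.62), ([0.5929, -0.2977, 0.0542], 0.61), ([0.6066, -0.085, 0.0595], 0.59)]
side lid_edge [([0.4654, 0.1827, 0.0899], 0.76)]
scene lock_grip [([0.5227, -0.0907, 0.057], 0.72), ([0.6035, -0.0863, 0.0547], 0.6), ([0.5061, 0.1937, 0.1292], 0.58), ([0.5969, -0.2923, 0.0553], 0.56)]
scene lid_edge [([0.4698, 0.1773, 0.0894], 0.84), ([0.5075, 0.193, 0.0758], 0.61)]
609 [0.505  0.1961 0.1466] [505.1 194.8] [11.9 31.4] 13.634902000427246
1120 [0.5015 0.1987 0.0949] [505.1 195.5] [43.4 41.2] 12.378348350524902
lid z [0.56240492 0.23822462 0.08903098]
```

View pics/w5.png

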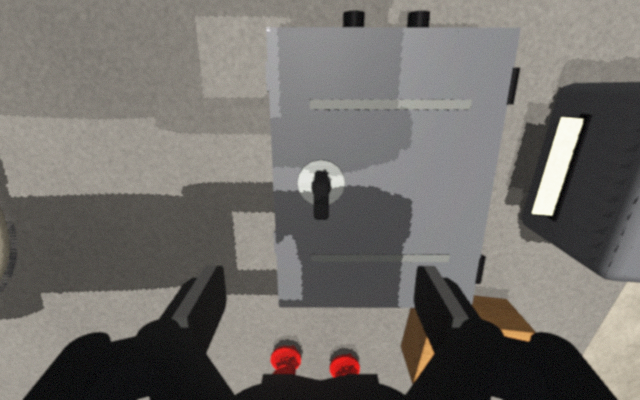

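The lock stands upright and released on the shut lid, at pixel (321,185). Its wing lies across the slot (0.238 rad against the box's 0.229), and its top is 57.6 mm above the lid, which puts the pin about 14.9 mm below the lid's upper face. Handing in.

```bash
python3 -c "
from h import *
print(job.sign_off())"
```

```text
the job is handed in; nothing more can be done
None
```

The lid is shut and the cover lock holds it, and I've handed the job in at about 31 s on the clock. The hand-in reports no verdict, so the result rests on the checks below.

- **Lid:** I pressed it shut beside the opening with closed fingers. Contact came at 11 N with the tool at z = 0.090 m, which matches the closed lid's height.
- **Keeper:** From the wrist depth image, its slot was about 5 mm off centre towards +y. The pin went down through it with no resistance I could feel.
- **Locking:** I pressed about 7.7 mm against the spring (11–12 N), turned the lock 1.57 rad clockwise and let it rise. The downward force fell from 5.5 N to 0.5 N as the pin caught, and then I released it.
- **Final position:** The wing lies within about 0.01 rad of the box's y axis. The pin is about 14.9 mm below the lid's upper face (allowed 13.5–15.8 mm) and roughly 5 mm from the opening's centre.
- **Clearance:** The gripper is open, well above the lock, and touching nothing.

**Disagreements:** The networks' positions for the lock and box differed from the depth measurements by up to 5 mm, and their box yaw was 0.26 rad against 0.229. I used the depth values. I did not measure the bystanders again at the end, but no unexpected contact force showed in the readings after each move.

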